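Open the thermal block instrument and hold its rack clamp back

ROBOT

A 7-joint arm with a two-finger parallel gripper is mounted at the origin on the work surface. World frame = base frame: x ahead of the robot, y to its left, z up, the work surface at z = 0. Lengths are in m, angles in rad, forces in N, time in s.
With the tool pointing down it reaches from about 0.425 to 0.875 m from the base axis. Payload 4.7 kg.
Tool frame: the origin (TCP) lies at the very end of the fingers, on their centre line; the grasp point (between the pads) lies 19 mm behind it; z points along the fingers, y is the direction in which the jaws open and shut (so a half turn about z gives the same grasp; the last joint's range is limited). The gripper opens to 87 mm and grips with 3 to 60 N. Pads are 19 mm wide; open, the fingers measure 117 mm over their backs; the gripper's body (75 mm by 190 mm) begins 51 mm behind the grasp point.
Start: joints at [1.116, 0.321, -0.07, 1.45, 0.023, 1.371, -0.057], TCP at [0.294, -0.58, 0.223] pointing down, gripper open.
Joint ranges: [-2.86, 2.86], [-0.3, 2.09], [-1.38, 1.24], [0.06, 2.45], [-1.56, 4.7], [0.09, 2.05], [-2.69, 2.69]. Speed limits (rad/s): [2.57, 2.57, 3.14, 3.14, 3.14, 3.14, 3.14].

INTERFACE

Orientations are given as a rotation vector (axis times angle).
In Python, from bench import ctrl, get_image, camera_info gives the robot as it stands.
- The arm moves only by the tool carry_out, never from a script. Its argument "commands" is a list of rows, each an object of numbers: "tx", "ty", "tz": the shift along the tool's x, y, z in m; "rx", "ry", "rz": the turn, a rotation vector about the tool's x, y, z in rad; "jaw": the opening, from 0 (shut) to 1 (fully open). In form: [{"tx": .., "ty": .., "tz": .., "rx": .., "ry": .., "rz": .., "jaw": ..}, ...]. A call has 1 to 12 rows; each row is the pose to reach, as a shift and turn from the pose commanded when the call began, along the tool's axes at that moment; what a row does not reach only later rows make up. A row lasts 1/8 s, in which the tool goes at most 62.5 mm and 10.7 degrees, less where a joint would pass 70% of its speed; a pose out of reach is approached as far as the arm can. A call with a gripper value outside its range is refused whole. The fingers move at their own pace and stop on an object; "grip_force" is the grip in N (left out, the last holds). Time passes only in rows, so rows that repeat a pose let the fingers close. It gives the time, the measured TCP pose, the force and the opening at its end, in the units of the state.
- ctrl.get_state(): the state, without advancing time (a new reading comes with each control period).
- get_image(name): name is "scene" or "side" or "wrist"; returns the picture (384x512x3 uint8, red, green, blue); there is no depth.
- camera_info(name): a dict with "intrinsics" (3x3 intrinsics, pixels), "R" (3x3) and "t" (3): a world point X has camera coordinates R X + t. Camera axes: x right, y down, z forward; pixel columns grow to the right and rows downward; lengths in m; the calibration is good to about 2 mm. A picture is of the moment at which its call begins: read the wrist's pose just before it. camera_info takes no time and is no camera call; for the wrist camera it gives the pose at the moment of the call.
- ctrl.close_job(): hands the job in, once; it reports no verdict.
The state is a dict: "time": time; "joint_positions": joint angles; "qd": joint speeds; "joint_torque": joint torques, N m; "position": TCP position; "tool_rot": TCP orientation; "ft_force": force on the tool from outside, world axes, zero at the start; "torque": the same for the moment, N m; "grip_width": opening from 0.0 (shut) to 1.0 (fully open).
Only numpy, scipy, OpenCV 4.12 (cv2) and the standard library are available. Lean on these libraries where they do the work, as an engineer would, in place of code of your own. Each camera call takes 0.05 s, during which the arm holds its last target.

TASK

Raise the lid of the bench instrument by its black tab to 70 degrees from closed (where the lid lines up with the yellow marks on the hinge discs) and let go of it there, so that it stands by itself. Then push the orange tab of the sprung rack clamp towards the instrument's side wall, away from the blue rack, well past its ratchet click, and finish while still holding it pressed back against its spring: it springs back if let go. Leave the rack in its nest, the lid where you set it, and everything else on the bench undisturbed.

Things in the scene. Friction and masses are not known exactly. Their poses are not given: they have to be found in the camera images.
- instrument: Cream bench instrument, fixed, 280 (its x) x 200 (its y) x 115 mm high. Origin: centre of its underside, on the table. Its front looks along its -y; hinge line along its x at y = +85, z = 122 mm, with a black disc (radius 46 mm) at each end at x = +-146 mm with a yellow 70 degree mark. Under the lid an open well: floor at z = 70 mm, x = -125..125, y = -92..70 mm; walls 115 mm high.
- lid_angle (a joint): Lid angle in rad: 0 closed, grows as it opens upward, stop at 1.75; 70 degrees = 1.222. May start ajar. The stiff hinge keeps the lid at any angle; raising it takes about 5 to 7 N at the tab.
- lid: Cream lid, 280 x 185 x 12 mm, with a black grip tab at the middle of its front edge. Origin: middle of the hinge line, in the lid's mid-plane; x along the hinge as the instrument's x, y in the lid's plane from the tab towards the hinge, z out of its outer face.
- lid_tab (a point): Centre of the lid's black grip tab, 207 mm from the hinge line in the lid's mid-plane. The tab is 24 mm wide along the hinge direction, 46 mm long (23 mm either way along the lid), 12 mm thick; it can be pinched across its 24 mm from above and turns between the fingers as the lid rises.
- clamp_travel (a joint): Travel of the sprung clamp in m: 0 at rest beside the rack, grows to the end stop at 0.038 as it is pushed along the instrument's +x. Spring about 4 N at rest, 12 N at the stop. Its ratchet tooth meets the pawl at 0.011, crests at 0.018 and has clicked over at about 0.025; this adds up to 3 N. It does not latch: let go, it springs back.
- clamp: Sprung clamp slider at the rack's +x end; its orange upright push tab is 10 (x, the push direction) x 24 (y) x 37 mm high. Axes as the instrument's. Origin: centre of the tab's underside, at rest at instrument x = 41, y = -62, z = 75 mm. The floor on the tab's -x side is free for over 60 mm; a 6 mm high rail lies 34 mm to its +y side, the front wall 30 mm to its -y side.
- push_face (a point): Point on the orange tab's -x face, to be pushed along the instrument's +x; 27 mm above the tab's underside, middle of its width.
- rack: Blue rack with white tube strips, 128 x 86 x 32 mm (tubes to 37 mm), loose in the nest in the well, to stay there. Origin: centre of its underside.
- strip: Short white tube strip, 30 x 9 x 11 mm, loose on the well floor, in the corner by the front wall on the instrument's -x side. Bystander. Origin: centre of its underside.
- tip_box: Blue box of pipette tips with a clear cover, 122 x 82 x 65 mm, loose on the table. Bystander. Origin: centre of underside.
- bottle: White bottle with blue cap, diameter 64, height 150 mm, loose on the table. Bystander. Origin: centre of underside.
- tube_rack: Green tube rack with capped tubes, 160 x 60 x 66 mm, loose on the table. Bystander. Origin: centre of underside.
- beaker: Glass beaker, diameter 72, height 90 mm, loose on the table. Bystander. Origin: centre of underside.
- jar: Amber jar with orange cap, diameter 60, height 70 mm, loose on the table. Bystander. Origin: centre of underside.

How it is judged:
On the way, in this order (a step that is already met when the one before it is completed fails the run):
1. the lid stands by itself at 70 degrees (+-8), let go (value of joint lid_angle between 1.082 and 1.362 rad and contact force between the fingers and lid below 0.3 N and velocity of joint lid_angle between -0.05 and 0.05 rad/s), for 0.2 s.
2. the clamp is pushed back past its click (value of joint clamp_travel above 0.026 m and contact force between the fingers and clamp above 3 N), for 0.2 s.
At the end, for the whole second after the job is handed in: The fingers press on the orange tab with more than 3 N and hold the clamp more than 26 mm back (past the click), still; the lid stands, not touched by the fingers, at 62 to 78 degrees; the rack is within 12 mm of where it began (all of step 1 and all of step 2 and velocity of joint clamp_travel between -0.02 and 0.02 m/s and distance of rack from where it was at the start of the episode below 0.012 m); the arm keeps its last pose, push and grip.
It fails at once if the rack is moved more than 15 mm (distance of rack from where it was at the start of the episode above 0.015 m).
It fails at once if a bystander (strip, tip box, bottle, tube rack, beaker or jar) is moved more than 30 mm (distance of any of strip, tip_box, bottle, tube_rack, beaker, jar from where it was at the start of the episode above 0.03 m).
It also fails if it takes over 51 s, if anything falls off the work surface, if the arm or the gripper's body presses on something with over 40 N, if the wrist force passes 120 N, or if a joint passes its speed limit or range.

## Working session

There is one attempt and no reset: what is moved stays moved. The work goes in short steps, Python scripts to look and compute and a tool call to move; the robot and the scene stay as the last step left them, time stands still between calls to the robot, and variables do not carry over. Pictures are saved under pics/ and viewed, and the job is handed in when it is done.

Besides the shell and the picture viewer there is one more tool, called after "Request:" as name([rows], argument=value, ...), one row to a line, values as JSON. carry_out: Moves the arm, as the interface text tells. Its arguments: {"type":"object","properties":{"commands":{"type":"array"},"grip_force":{"type":"number"}},"required":["commands"]}

```bash
mkdir -p pics; ls
python3 - <<'E'
from bench import ctrl,get_image,camera_info
import cv2
print(ctrl.get_state())
for n in ["scene","side","wrist"]:
    c=camera_info(n);print(n,c)
    cv2.imwrite(f"pics/{n}0.png",get_image(n)[:,:,::-1])
E
```

```text
pics
{'time': 0.0, 'joint_positions': array([ 1.11609567,  0.32183841, -0.07008447,  1.45168774,  0.02260798,
        1.37079367, -0.05690508]), 'qd': array([-0.00087972,  0.00014367, -0.00074421, -0.00176151,  0.00152725,
        0.00085319, -0.00074934]), 'joint_torque': array([-7.04417325e-04, -4.91290069e+01, -4.05025743e-01, -3.12526560e+01,
       -6.42490690e-02,  4.38588217e-02,  2.11541856e-04]), 'position': array([ 0.29338032, -0.57939661,  0.22144511]), 'tool_rot': array([-3.05386345e+00, -7.29275056e-01,  8.69234394e-04]), 'ft_force': array([-0.00806471,  0.06173726,  0.4243334 ]), 'torque': array([ 0.01029374,  0.01702751, -0.04878218]), 'grip_width': 0.9979557086432164}
scene {'intrinsics': array([[395.35542959,   0.        , 253.08663589],
       [  0.        , 395.35542959, 192.07276274],
       [  0.        ,   0.        ,   1.        ]]), 'R': array([[-0.83697197,  0.54687277,  0.02020123],
       [ 0.29719082,  0.48521825, -0.82233866],
       [-0.45951663, -0.68227079, -0.56863964]]), 't': array([ 0.45346371, -0.11371415,  1.50194966])}
side {'intrinsics': array([[396.5009856 ,   0.        , 261.61197421],
       [  0.        , 396.5009856 , 192.65407329],
       [  0.        ,   0.        ,   1.        ]]), 'R': array([[ 0.78408622, -0.6204174 ,  0.01705994],
       [-0.45955823, -0.59882748, -0.65590539],
       [ 0.41715108,  0.50644635, -0.7546503 ]]), 't': array([-0.39425296,  0.39407925,  0.65278142])}
wrist {'intrinsics': array([[307.47522901,   0.        , 259.57701904],
       [  0.        , 307.47522901, 189.71599468],
       [  0.        ,   0.        ,   1.        ]]), 'R': array([[ 4.51065147e-01, -8.92490789e-01, -6.51542614e-04],
       [-8.53474655e-01, -4.31559639e-01,  2.92125471e-01],
       [-2.61000472e-01, -1.31211544e-01, -9.56379780e-01]]), 't': array([-0.64952266, -0.03329801,  0.39260332])}
```

View pics/scene0.png

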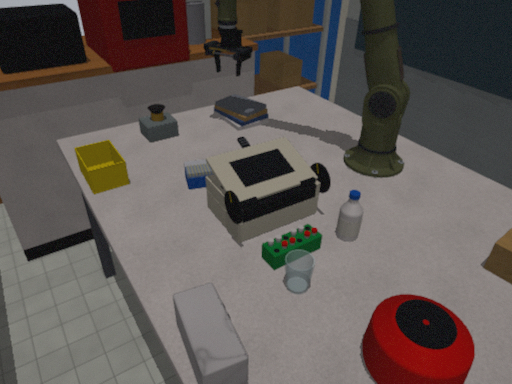

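View pics/side0.png

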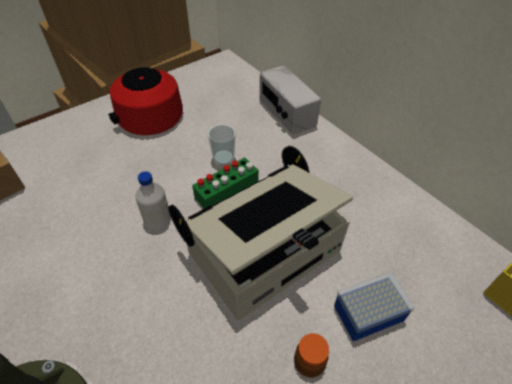

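View pics/wrist0.png

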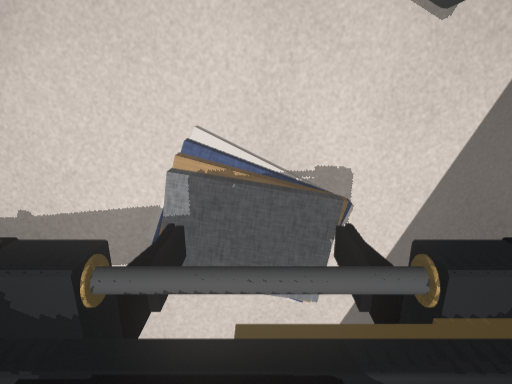

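The lid is ajar; the tab is near side (305,238), and the discs are near side (182,226) and (294,160).

Run:
```python
import cv2,numpy as np
a=cv2.imread('pics/side0.png')[140:320,150:360];cv2.imwrite('pics/side0c.png',cv2.resize(a,None,fx=3.3,fy=3.3,interpolation=cv2.INTER_CUBIC))
a=cv2.imread('pics/scene0.png')[130:240,180:340];cv2.imwrite('pics/scene0c.png',cv2.resize(a,None,fx=5,fy=5,interpolation=cv2.INTER_CUBIC))
```

```text
(no output)
```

View pics/side0c.png

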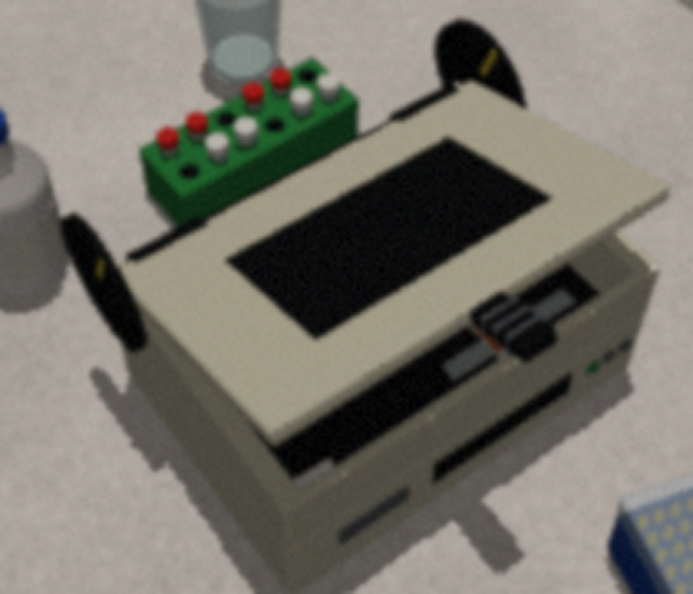

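View pics/scene0c.png

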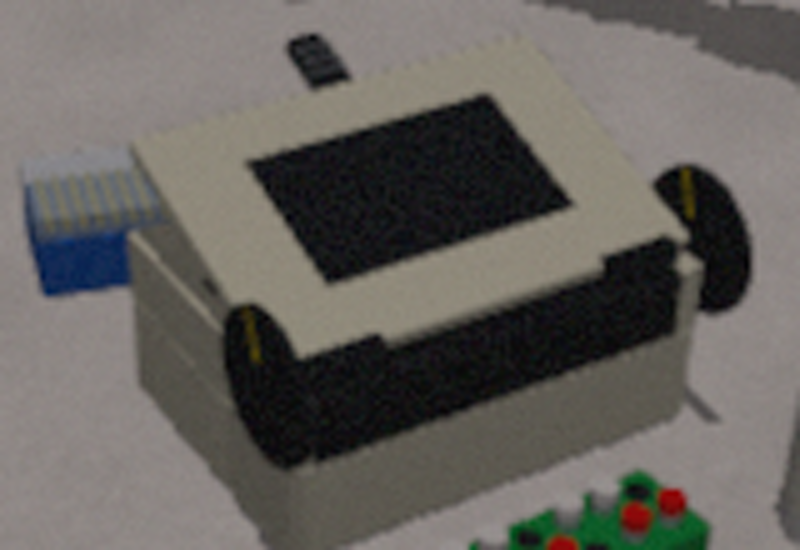

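```bash
cat > h.py <<'E'
import numpy as np
from bench import ctrl,get_image,camera_info
from scipy.spatial.transform import Rotation as Rn
def proj(n,X,c=None):
    c=c or camera_info(n); p=c['R']@np.asarray(X)+c['t']; u=c['intrinsics']@p; return u[:2]/u[2]
def ray(n,uv,c=None):
    c=c or camera_info(n); d=c['R'].T@np.linalg.inv(c['intrinsics'])@np.array([uv[0],uv[1],1.]); return -c['R'].T@c['t'],d/np.linalg.norm(d)
def onz(n,uv,z,c=None):
    o,d=ray(n,uv,c); return o+d*(z-o[2])/d[2]
E
cat > fit.py <<'E'
from h import *
from scipy.optimize import least_squares
S=lambda u,v:np.array([u,v])/3.3+[150,140]
C=lambda u,v:np.array([u,v])/5+[180,130]
I=[('side',S(287,503),(-.14,-.1,.115)),('side',S(655,268),(.14,-.1,.115)),('side',S(287,588),(-.14,-.1,0)),
('side',S(103,282),(-.146,.085,.122)),('side',S(480,63),(.146,.085,.122)),
('scene',C(135,235),(.14,-.1,.115)),('scene',C(140,385),(.14,-.1,0)),('scene',C(262,387),(.146,.085,.122)),('scene',C(702,238),(-.146,.085,.122)),('scene',C(682,415),(-.14,.1,0))]
L=[('side',S(278,436),(-.14,-.185,.006)),('side',S(668,188),(.14,-.185,.006)),('side',S(513,325),(0,-.207,.006)),
('scene',C(133,148),(.14,-.185,.006)),('scene',C(520,38),(-.14,-.185,.006)),('scene',C(320,60),(0,-.207,.006))]
ci={n:camera_info(n) for n in('side','scene')}
def Tw(p,X):
    c,s=np.cos(p[2]),np.sin(p[2]);X=np.array(X);return np.array([p[0]+c*X[0]-s*X[1],p[1]+s*X[0]+c*X[1],X[2]])
def lid(a,X):
    # rotation about x: -a (tab at -y goes up)
    c,s=np.cos(-a),np.sin(-a);return np.array([X[0],.085+c*X[1]-s*X[2],.122+s*X[1]+c*X[2]])
def f(p):
    return np.concatenate([proj(n,Tw(p,X),ci[n])-u for n,u,X in I]+[proj(n,Tw(p,lid(p[3],X)),ci[n])-u for n,u,X in L])
if __name__=='__main__':
    o=onz('side',S(287,588),0);o2=onz('side',S(287,503),.115);o3=onz('side',S(655,268),.115);print(o,o2,o3,np.linalg.norm(o2-o3))
    yaw=np.arctan2(*(o3-o2)[[1,0]]);m=(o2+o3)/2
    p0=[m[0]-.1*np.sin(yaw),m[1]+.1*np.cos(yaw),yaw,.3]
    r=least_squares(f,p0,loss='soft_l1');print(p0,r.x);print(f(r.x).reshape(-1,2).round(1))
    p=r.x;print('tab',Tw(p,lid(p[3],(0,-.207,0))),'push',Tw(p,(.036,-.062,.102)),'hinge',Tw(p,(0,.085,.122)))
    for n in [('bottle',0)]:pass
E
python3 fit.py
```

```text
[ 0.39328913 -0.05962242  0.        ] [ 0.39440364 -0.06391649  0.115     ] [ 0.66559377 -0.07554329  0.115     ] 0.27143925448079553
[np.float64(0.5342820960266148), np.float64(0.030178332346671166), np.float64(-0.0428470155227832), 0.3] [ 0.53300133  0.02957857 -0.03154386  0.28128527]
[[-1.4  2.3]
 [ 1.2 -1.2]
 [ 0.5  3.4]
 [-0.8 -0.6]
 [-1.2  4.9]
 [-2.7 -0.2]
 [-1.9  0.6]
 [ 0.1  0.5]
 [-1.6  0.8]
 [-0.5  1.3]
 [-3.   0.5]
 [ 0.1 -0.1]
 [-0.7 -0.7]
 [-2.1 -0.1]
 [ 0.3  0.3]
 [-1.1  1.5]]
tab [ 0.52941019 -0.08422957  0.17946126] push [ 0.56702803 -0.03352598  0.102     ] hinge [0.53568212 0.11453628 0.122     ]
```

```bash
cat >> h.py <<'E'
def goal(p,Rt):
    s=ctrl.get_state();R0=Rn.from_rotvec(s['tool_rot']);d=R0.inv().apply(np.array(p)-s['position'])
    w=(R0.inv()*Rt).as_rotvec();print('from',s['position'].round(4),'t',d.round(4),'r',w.round(4))
def down(yaw,lean=0): # tool y along yaw dir; z down ; lean: tool top leans to local -y
    y=np.array([np.cos(yaw),np.sin(yaw),0]);z=np.array([0,0,-1.]);R=Rn.from_matrix(np.c_[np.cross(y,z),y,z])
    return Rn.from_rotvec(y*lean)*R
E
python3 - <<'E'
from h import *
s=ctrl.get_state();c=camera_info('wrist');R=Rn.from_rotvec(s['tool_rot'])
print(R.inv().apply(-c['R'].T@c['t']-s['position']), R.inv().apply(c['R'][2]))
goal([.53,-.15,.33],down(-.03))
E
```

```text
[ 8.23406332e-02  6.06815344e-05 -1.63216724e-01] [-2.92033806e-01  7.75421322e-04  9.56407682e-01]
from [ 0.2934 -0.5795  0.2217] t [ 0.4051 -0.2765 -0.1079] r [-1.400e-03 -7.000e-04 -1.072e+00]
```

Request:
carry_out([
  {"tx": 0.1, "ty": -0.07, "tz": -0.108, "rz": -0.18},
  {"tx": 0.405, "ty": -0.277, "tz": -0.108, "rz": -1.072},
  {"tx": 0.405, "ty": -0.277, "tz": -0.108, "rz": -1.072},
  {"tx": 0.405, "ty": -0.277, "tz": -0.108, "rz": -1.072},
  {"tx": 0.405, "ty": -0.277, "tz": -0.108, "rz": -1.072},
  {"tx": 0.405, "ty": -0.277, "tz": -0.108, "rz": -1.072},
  {"tx": 0.405, "ty": -0.277, "tz": -0.108, "rz": -1.072},
  {"tx": 0.405, "ty": -0.277, "tz": -0.108, "rz": -1.072},
  {"tx": 0.405, "ty": -0.277, "tz": -0.108, "rz": -1.072},
  {"tx": 0.405, "ty": -0.277, "tz": -0.108, "rz": -1.072},
  {"tx": 0.405, "ty": -0.277, "tz": -0.108, "rz": -1.072},
  {"tx": 0.405, "ty": -0.277, "tz": -0.108, "rz": -1.072},
])

```text
invalid input
```

Run:
```python
from h import *
import cv2,pickle
c=camera_info('wrist');s=ctrl.get_state();im=get_image('wrist');pickle.dump(c,open('w1.pkl','wb'))
print(s['position'],s['joint_positions'].round(3),s['ft_force'])
cv2.imwrite('pics/wrist1.png',cv2.resize(im[:,:,::-1],(800,600),interpolation=cv2.INTER_CUBIC))
```

```text
[ 0.29344197 -0.5795235   0.22171742] [ 1.116  0.322 -0.07   1.451  0.023  1.371 -0.057] [-0.88920845 -0.16121644  0.07390312]
```

View pics/wrist1.png

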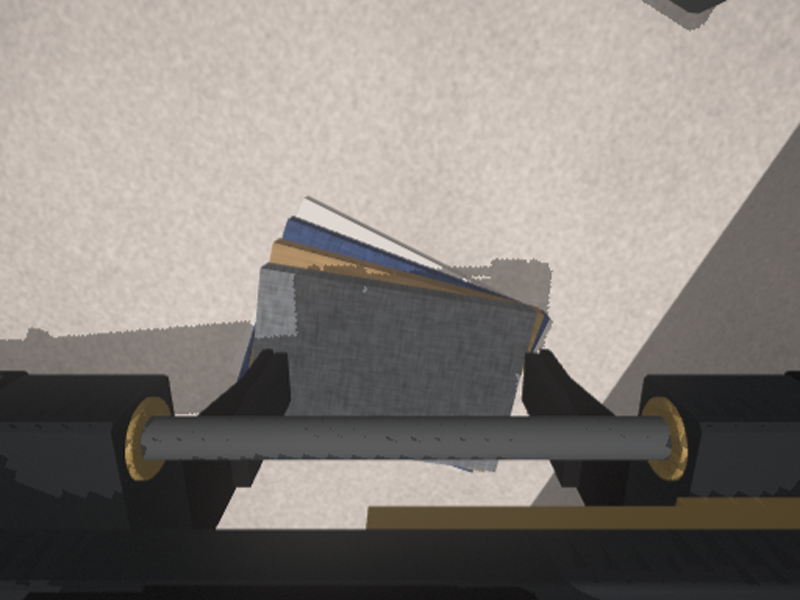

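The move was refused as invalid, probably because rows need all their keys. The picture still shows the book stack from the start pose.

Request:
carry_out([
  {"tx": 0.1, "ty": -0.07, "tz": -0.108, "rx": 0, "ry": 0, "rz": -0.18, "jaw": 1},
  {"tx": 0.405, "ty": -0.277, "tz": -0.108, "rx": 0, "ry": 0, "rz": -1.072, "jaw": 1},
  {"tx": 0.405, "ty": -0.277, "tz": -0.108, "rx": 0, "ry": 0, "rz": -1.072, "jaw": 1},
  {"tx": 0.405, "ty": -0.277, "tz": -0.108, "rx": 0, "ry": 0, "rz": -1.072, "jaw": 1},
  {"tx": 0.405, "ty": -0.277, "tz": -0.108, "rx": 0, "ry": 0, "rz": -1.072, "jaw": 1},
  {"tx": 0.405, "ty": -0.277, "tz": -0.108, "rx": 0, "ry": 0, "rz": -1.072, "jaw": 1},
  {"tx": 0.405, "ty": -0.277, "tz": -0.108, "rx": 0, "ry": 0, "rz": -1.072, "jaw": 1},
  {"tx": 0.405, "ty": -0.277, "tz": -0.108, "rx": 0, "ry": 0, "rz": -1.072, "jaw": 1},
  {"tx": 0.405, "ty": -0.277, "tz": -0.108, "rx": 0, "ry": 0, "rz": -1.072, "jaw": 1},
  {"tx": 0.405, "ty": -0.277, "tz": -0.108, "rx": 0, "ry": 0, "rz": -1.072, "jaw": 1},
  {"tx": 0.405, "ty": -0.277, "tz": -0.108, "rx": 0, "ry": 0, "rz": -1.072, "jaw": 1},
  {"tx": 0.405, "ty": -0.277, "tz": -0.108, "rx": 0, "ry": 0, "rz": -1.072, "jaw": 1},
])

```text
time: 1.7
position: [0.529, -0.1518, 0.3302]
tool_rot: [-2.258, -2.184, 0.001]
ft_force: [0.5, -0.1, -0.4]
grip_width: 1.0
```

Run:
```python
from h import *
import cv2,pickle
c=camera_info('wrist');s=ctrl.get_state();im=get_image('wrist');pickle.dump(c,open('w1.pkl','wb'))
print(s['position'],s['joint_positions'].round(3),s['ft_force'])
cv2.imwrite('pics/wrist2.png',cv2.resize(im[:,:,::-1],(800,600),interpolation=cv2.INTER_CUBIC))
```

```text
[ 0.52903349 -0.15175835  0.33016808] [ 0.697  0.106 -0.507  1.508  0.052  1.542  0.157] [ 0.45868429 -0.13433585 -0.42558613]
```

View pics/wrist2.png

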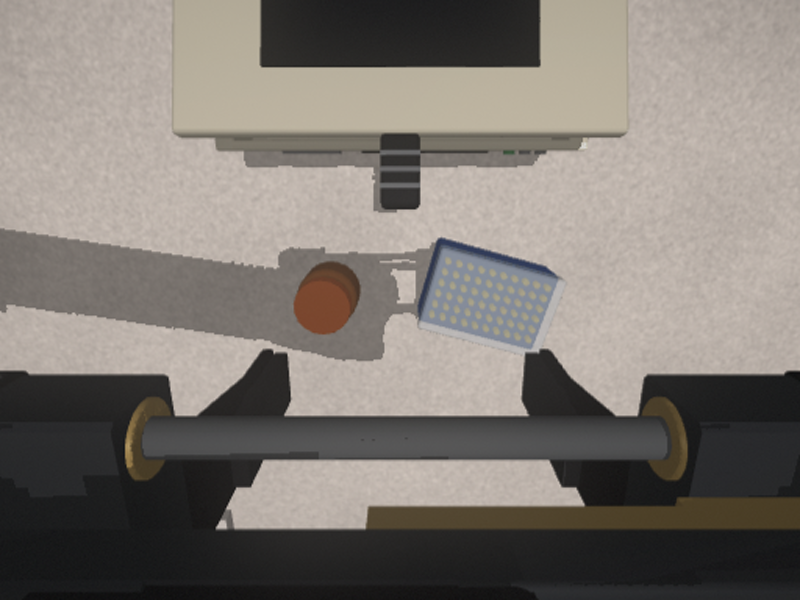

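The tab shows at (380–420, 134–208) of the 800-px picture, and the lid's front edge spans (173,134) to (627,134). I'll cross-check the fit with these.

```bash
cat > w.py <<'E'
from h import *;import pickle,fit
from scipy.optimize import least_squares
c=pickle.load(open('w1.pkl','rb'));W=lambda u,v:np.array([u,v])*.64
o,a=ray('x',W(173,133),c);_,b=ray('x',W(627,133),c)
for z in (.17,.175,.18,.185,.19):
    A=onz('x',W(173,133),z,c);B=onz('x',W(627,133),z,c);print(z,A,B,np.linalg.norm(A-B),onz('x',W(400,171),z,c))
fit.ci['w']=c
fit.L+= [('w',W(173,133),(-.14,-.185,.006)),('w',W(627,133),(.14,-.185,.006)),('w',W(400,208),(0,-.23,.0)),('w',W(216,139),None)][:3]
r=least_squares(fit.f,[.533,.03,-.03,.28],loss='soft_l1');print(r.x,fit.f(r.x).reshape(-1,2)[-9:].round(1));p=r.x
print('tab',fit.Tw(p,fit.lid(p[3],(0,-.207,0))),'push',fit.Tw(p,(.036,-.062,.102)),'hinge',fit.Tw(p,(0,.085,.122)))
E
python3 w.py
```

```text
0.17 [ 0.38563786 -0.05568325  0.17      ] [ 0.67488984 -0.06558027  0.17      ] 0.28942125172392374 [ 0.52936867 -0.08407517  0.17      ]
0.175 [ 0.3879229  -0.05591134  0.175     ] [ 0.67270232 -0.06565533  0.175     ] 0.2849460663793085 [ 0.52943127 -0.08386425  0.175     ]
0.18 [ 0.39020794 -0.05613944  0.18      ] [ 0.67051479 -0.06573038  0.18      ] 0.2804708810346931 [ 0.52949387 -0.08365333  0.18      ]
0.185 [ 0.39249299 -0.05636753  0.185     ] [ 0.66832726 -0.06580544  0.185     ] 0.27599569569007776 [ 0.52955647 -0.08344241  0.185     ]
0.19 [ 0.39477803 -0.05659562  0.19      ] [ 0.66613974 -0.0658805   0.19      ] 0.2715205103454624 [ 0.52961907 -0.08323149  0.19      ]
[ 0.53319877  0.02973537 -0.03300231  0.28487461] [[-3.2  0.1]
 [ 0.1 -0.4]
 [-0.8 -1.1]
 [-2.1 -0.3]
 [ 0.4  0.2]
 [-1.   1.3]
 [ 0.2  0.3]
 [-0.5 -0. ]
 [-0.  -0.1]]
tab [ 0.5294485  -0.08385999  0.18017468] push [ 0.56713339 -0.03341873  0.102     ] hinge [0.53600346 0.11468909 0.122     ]
```

Run:
```python
from h import *
goal([.5295,-.0838,.161],down(-.033))
```

```text
from [ 0.5292 -0.1515  0.3303] t [ 0.0677 -0.0018  0.1693] r [-0.0006  0.0003  0.0001]
```

Request:
carry_out([
  {"tx": 0.05, "ty": -0.002, "tz": 0.03, "rx": 0, "ry": 0, "rz": 0, "jaw": 0.8},
  {"tx": 0.068, "ty": -0.002, "tz": 0.08, "rx": 0, "ry": 0, "rz": 0, "jaw": 0.7},
  {"tx": 0.068, "ty": -0.002, "tz": 0.11, "rx": 0, "ry": 0, "rz": 0, "jaw": 0.7},
  {"tx": 0.068, "ty": -0.002, "tz": 0.14, "rx": 0, "ry": 0, "rz": 0, "jaw": 0.7},
  {"tx": 0.068, "ty": -0.002, "tz": 0.169, "rx": 0, "ry": 0, "rz": 0, "jaw": 0.7},
  {"tx": 0.068, "ty": -0.002, "tz": 0.169, "rx": 0, "ry": 0, "rz": 0, "jaw": 0.7},
  {"tx": 0.068, "ty": -0.002, "tz": 0.169, "rx": 0, "ry": 0, "rz": 0, "jaw": 0.7},
])

```text
time: 2.62
position: [0.5305, -0.0823, 0.1627]
tool_rot: [2.254, 2.186, 0.001]
ft_force: [-0.9, 0.2, 0.5]
grip_width: 0.703
```

Run:
```python
from h import *
import cv2
print(ctrl.get_state()['ft_force'])
im=get_image('wrist')
cv2.imwrite('pics/wrist3.png',cv2.resize(im[:,:,::-1],(800,600),interpolation=cv2.INTER_CUBIC))
```

```text
[-0.85093739  0.22904289  0.54586715]
```

View pics/wrist3.png

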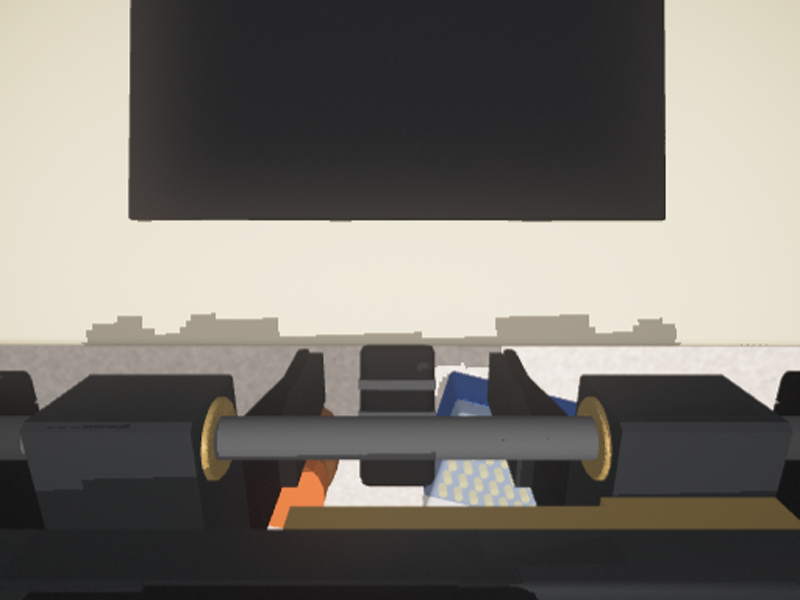

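The tab sits between the fingers, centred at x≈397 against a finger mid of ≈406, so about 2.5 mm off. I'll shift and close.

Request:
carry_out([
  {"tx": -0.001, "ty": -0.003, "tz": 0.001, "rx": 0, "ry": 0, "rz": 0, "jaw": 0.7},
  {"tx": -0.001, "ty": -0.003, "tz": 0.001, "rx": 0, "ry": 0, "rz": 0, "jaw": 0.2},
  {"tx": -0.001, "ty": -0.003, "tz": 0.001, "rx": 0, "ry": 0, "rz": 0, "jaw": 0.1},
  {"tx": -0.001, "ty": -0.003, "tz": 0.001, "rx": 0, "ry": 0, "rz": 0, "jaw": 0.1},
  {"tx": -0.001, "ty": -0.003, "tz": 0.001, "rx": 0, "ry": 0, "rz": 0, "jaw": 0.1},
  {"tx": -0.001, "ty": -0.003, "tz": 0.001, "rx": 0, "ry": 0, "rz": 0, "jaw": 0.1},
], grip_force=25)

```text
time: 3.42
position: [0.5276, -0.0827, 0.1606]
tool_rot: [2.254, 2.187, 0.002]
ft_force: [2.4, 0.5, -2.1]
grip_width: 0.267
```

```bash
cat > arc.py <<'E'
from h import *
s=ctrl.get_state();R0=Rn.from_rotvec(s['tool_rot']);print(s['position'],s['ft_force'],s['grip_width'])
yaw=-.033;th0=.285;r=.207
ey=np.array([-np.sin(yaw),np.cos(yaw),0])
P=lambda a:-ey*r*np.cos(a)+np.array([0,0,r*np.sin(a)])
for a in np.deg2rad([18,23,28,33,38,43,48,53,58,63,68,70,72]):
    print(round(np.degrees(a)),R0.inv().apply(P(a)-P(th0)).round(4))
E
python3 arc.py
```

```text
[ 0.52762067 -0.08266362  0.16060737] [ 2.3904381   0.53196613 -2.09298322] 0.2670655205987325
18 [ 0.0018  0.     -0.0058]
23 [ 0.0081  0.0001 -0.0227]
28 [ 0.0159  0.0001 -0.039 ]
33 [ 0.025   0.0002 -0.0545]
38 [ 0.0355  0.0002 -0.0692]
43 [ 0.0473  0.0003 -0.083 ]
48 [ 0.0601  0.0004 -0.0956]
53 [ 0.0741  0.0004 -0.1071]
58 [ 0.089   0.0005 -0.1173]
63 [ 0.1047  0.0005 -0.1262]
68 [ 0.1211  0.0006 -0.1337]
70 [ 0.1279  0.0006 -0.1363]
72 [ 0.1347  0.0007 -0.1387]
```

Request:
carry_out([
  {"tx": 0.002, "ty": 0, "tz": -0.006, "rx": 0, "ry": 0, "rz": 0, "jaw": 0.1},
  {"tx": 0.005, "ty": 0, "tz": -0.014, "rx": 0, "ry": 0, "rz": 0, "jaw": 0.1},
  {"tx": 0.008, "ty": 0, "tz": -0.023, "rx": 0, "ry": 0, "rz": 0, "jaw": 0.1},
  {"tx": 0.012, "ty": 0, "tz": -0.031, "rx": 0, "ry": 0, "rz": 0, "jaw": 0.1},
  {"tx": 0.016, "ty": 0, "tz": -0.039, "rx": 0, "ry": 0, "rz": 0, "jaw": 0.1},
  {"tx": 0.0205, "ty": 0, "tz": -0.047, "rx": 0, "ry": 0, "rz": 0, "jaw": 0.1},
  {"tx": 0.025, "ty": 0, "tz": -0.0545, "rx": 0, "ry": 0, "rz": 0, "jaw": 0.1},
  {"tx": 0.0355, "ty": 0, "tz": -0.069, "rx": 0, "ry": 0, "rz": 0, "jaw": 0.1},
  {"tx": 0.0473, "ty": 0, "tz": -0.083, "rx": 0, "ry": 0, "rz": 0, "jaw": 0.1},
  {"tx": 0.06, "ty": 0, "tz": -0.0956, "rx": 0, "ry": 0, "rz": 0, "jaw": 0.1},
  {"tx": 0.06, "ty": 0, "tz": -0.0956, "rx": 0, "ry": 0, "rz": 0, "jaw": 0.1},
])

```text
time: 4.8
position: [0.5296, -0.0206, 0.2561]
tool_rot: [2.251, 2.19, 0.004]
ft_force: [4.2, 3.0, -3.7]
grip_width: 0.269
```

Run:
```python
from h import *
import cv2
print(ctrl.get_state()['ft_force'])
a=get_image('side')[60:320,130:380,::-1]
cv2.imwrite('pics/s4.png',cv2.resize(a,None,fx=2.3,fy=2.3,interpolation=cv2.INTER_CUBIC))
```

```text
[ 4.1952585   3.04334301 -3.66387924]
```

View pics/s4.png

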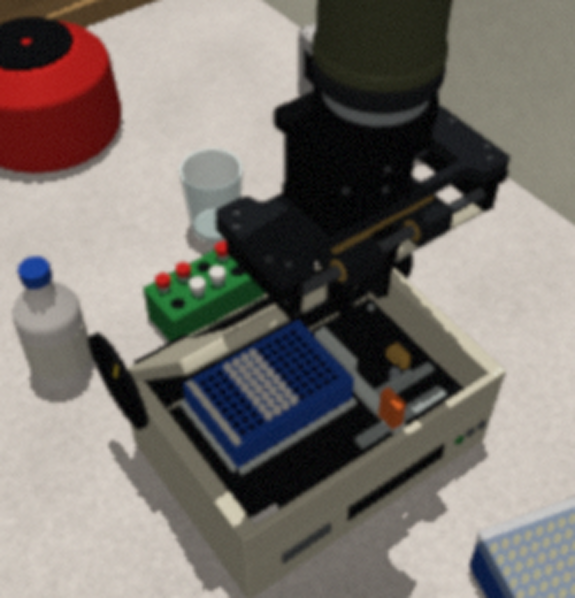

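The lid is following. Blue rack in its nest; orange tab at (392,407) of the crop.

Request:
carry_out([
  {"tx": 0.007, "ty": 0, "tz": -0.006, "rx": 0, "ry": 0, "rz": 0, "jaw": 0.1},
  {"tx": 0.014, "ty": 0, "tz": -0.0115, "rx": 0, "ry": 0, "rz": 0, "jaw": 0.1},
  {"tx": 0.0215, "ty": 0, "tz": -0.017, "rx": 0, "ry": 0, "rz": 0, "jaw": 0.1},
  {"tx": 0.029, "ty": 0, "tz": -0.0217, "rx": 0, "ry": 0, "rz": 0, "jaw": 0.1},
  {"tx": 0.0367, "ty": 0, "tz": -0.0263, "rx": 0, "ry": 0, "rz": 0, "jaw": 0.1},
  {"tx": 0.0446, "ty": 0, "tz": -0.0306, "rx": 0, "ry": 0, "rz": 0, "jaw": 0.1},
  {"tx": 0.0528, "ty": 0, "tz": -0.0344, "rx": 0, "ry": 0, "rz": 0, "jaw": 0.1},
  {"tx": 0.061, "ty": 0, "tz": -0.0381, "rx": 0, "ry": 0, "rz": 0, "jaw": 0.1},
  {"tx": 0.068, "ty": 0, "tz": -0.041, "rx": 0, "ry": 0, "rz": 0, "jaw": 0.1},
  {"tx": 0.068, "ty": 0, "tz": -0.041, "rx": 0, "ry": 0, "rz": 0, "jaw": 0.1},
  {"tx": 0.068, "ty": 0, "tz": -0.041, "rx": 0, "ry": 0, "rz": 0, "jaw": 0.1},
])

```text
time: 6.22
position: [0.5315, 0.0414, 0.2946]
tool_rot: [2.255, 2.183, -0.005]
ft_force: [8.8, -4.1, -12.0]
grip_width: 0.273
```

Run:
```python
from h import *
import cv2
s=ctrl.get_state();R=Rn.from_rotvec(s['tool_rot']);g=s['position']-R.apply([0,0,.019])
h=np.array([.536,.1147,.122]);d=g-h;print(s['ft_force'],g,np.degrees(np.arctan2(d[2],-d[1])),np.hypot(d[1],d[2]))
for n in('side','scene'):
    a=get_image(n)[20:320,130:380,::-1]
    cv2.imwrite(f'pics/{n}5.png',cv2.resize(a,None,fx=2,fy=2,interpolation=cv2.INTER_CUBIC))
```

```text
[  8.8118881   -4.14872555 -11.99681084] [0.53154421 0.04151077 0.31355751] 69.08941943084828 0.20506326336284655
```

View pics/side5.png

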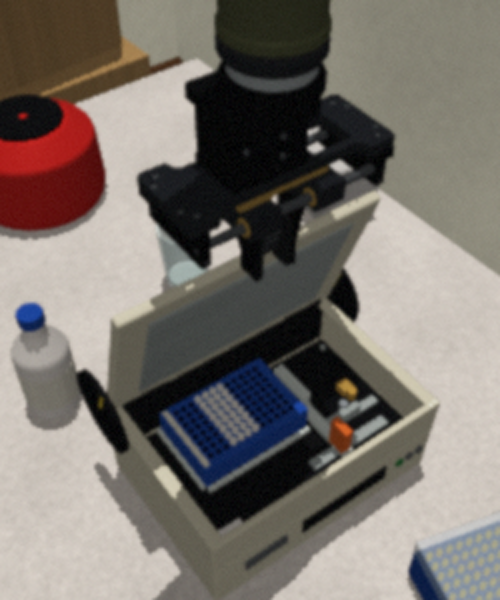

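View pics/scene5.png

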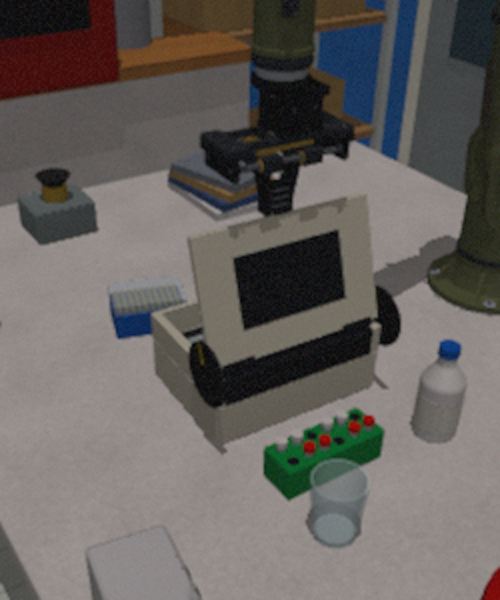

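The lid is at about 69°. I'll ease the stored force slightly, then release and back off upward and forward.

Request:
carry_out([
  {"tx": 0, "ty": 0.001, "tz": 0.001, "rx": 0, "ry": 0, "rz": 0, "jaw": 0.1},
  {"tx": 0, "ty": 0.002, "tz": 0.002, "rx": 0, "ry": 0, "rz": 0, "jaw": 0.35},
  {"tx": 0, "ty": 0.002, "tz": 0.002, "rx": 0, "ry": 0, "rz": 0, "jaw": 0.6},
  {"tx": 0, "ty": 0.002, "tz": 0.002, "rx": 0, "ry": 0, "rz": 0, "jaw": 0.6},
  {"tx": 0, "ty": 0.002, "tz": 0.002, "rx": 0, "ry": 0, "rz": 0, "jaw": 0.6},
  {"tx": -0.01, "ty": 0.002, "tz": -0.03, "rx": 0, "ry": 0, "rz": 0, "jaw": 0.6},
  {"tx": -0.03, "ty": 0.002, "tz": -0.07, "rx": 0, "ry": 0, "rz": 0, "jaw": 0.6},
  {"tx": -0.08, "ty": 0.002, "tz": -0.07, "rx": 0, "ry": 0, "rz": 0, "jaw": 0.3},
  {"tx": -0.14, "ty": 0.002, "tz": -0.07, "rx": 0, "ry": 0, "rz": 0, "jaw": 0},
  {"tx": -0.2, "ty": 0.002, "tz": -0.07, "rx": 0, "ry": 0, "rz": 0, "jaw": 0},
  {"tx": -0.2, "ty": 0.002, "tz": -0.07, "rx": 0, "ry": 0, "rz": 0, "jaw": 0},
])

```text
time: 7.7
position: [0.5252, -0.1612, 0.3663]
tool_rot: [-2.265, -2.175, 0.004]
ft_force: [-0.5, 1.0, 0.7]
grip_width: 0.235
```

Run:
```python
from h import *
import cv2,pickle
s=ctrl.get_state();print(s['position'],s['ft_force'],s['grip_width'])
pickle.dump(camera_info('wrist'),open('w2.pkl','wb'))
for n in('side','scene'):
    a=get_image(n)[20:320,130:380,::-1]
    cv2.imwrite(f'pics/{n}6.png',cv2.resize(a,None,fx=2,fy=2,interpolation=cv2.INTER_CUBIC))
cv2.imwrite('pics/wrist6.png',cv2.resize(get_image('wrist')[:,:,::-1],(800,600),interpolation=cv2.INTER_CUBIC))
```

```text
[ 0.52520761 -0.16120305  0.3663235 ] [-0.48970927  1.02078271  0.70249008] 0.23526330149074495
```

View pics/side6.png

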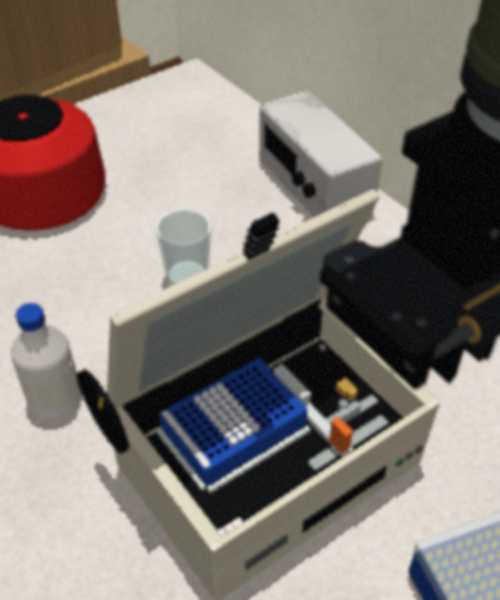

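View pics/wrist6.png

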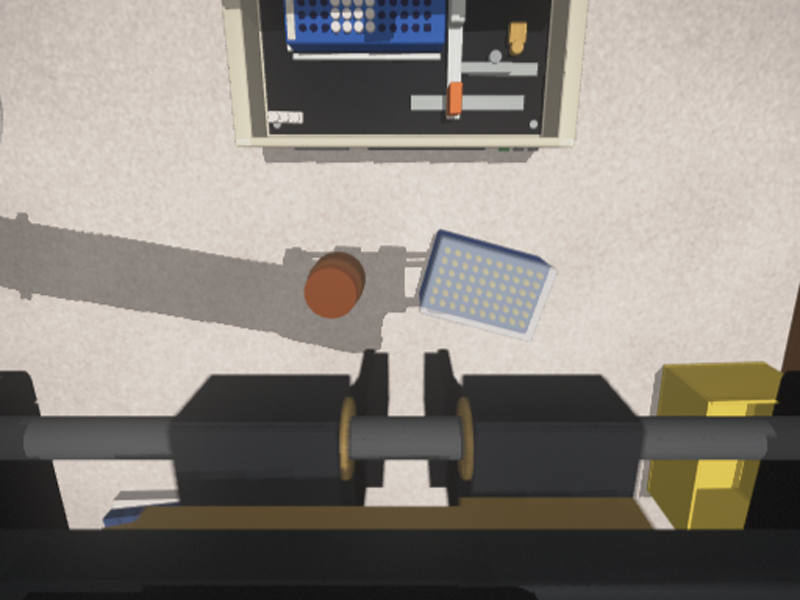

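View pics/scene6.png

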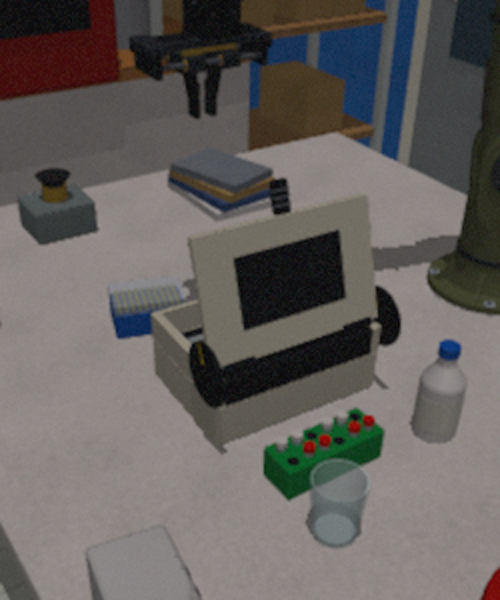

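The lid stands free. The orange tab is at wrist (455,98) and side (341,432), and the rack is in its nest. Next I'll triangulate the lid tab and the orange tab.

Run:
```python
from h import *
import pickle,cv2
w=pickle.load(open('w2.pkl','rb'))
def tri(rs):
    A=np.zeros((3,3));b=np.zeros(3)
    for o,d in rs:
        M=np.eye(3)-np.outer(d,d);A+=M;b+=M@o
    X=np.linalg.solve(A,b);return X,[np.linalg.norm((np.eye(3)-np.outer(d,d))@(X-o)) for o,d in rs]
T=lambda u,v:np.array([u,v])/2+[130,20]
h=np.array([.536,.1147,.122])
X,e=tri([ray('side',T(262,235)),ray('scene',T(280,196))]);print('lidtab',X,e,np.degrees(np.arctan2(X[2]-h[2],h[1]-X[1])),np.linalg.norm(X[1:]-h[1:]))
# orange mask
for n,f in(('wrist','pics/wrist6.png'),('side','pics/side6.png')):
    im=cv2.cvtColor(cv2.imread(f),cv2.COLOR_BGR2HSV);m=cv2.inRange(im,(3,150,120),(14,255,255))
    k,_,st,ce=cv2.connectedComponentsWithStats(m)
    for i in range(1,k):
        if st[i,4]>60:print(n,st[i],ce[i])
X,e=tri([ray('wrist',np.array([455,95])*.64,w),ray('side',T(341,430))]);print('orange',X,e)
for z in(.1,.112):
    print(z,onz('x',np.array([449,98])*.64,z,w),onz('x',np.array([462,82])*.64,z,w),onz('x',np.array([449,112])*.64,z,w))
for uv in [(240,143),(577,143)]: print(onz('x',np.array(uv)*.64,.115,w))
```

```text
lidtab [0.53204295 0.05077424 0.32116034] [np.float64(0.002092765471863501), np.float64(0.0020927654718635594)] 72.20459767024106 0.20916821589654547
wrist [449  83  13  32 355] [455.2         97.86478873]
wrist [ 305  269   51   49 1933] [330.19606829 292.63424728]
side [333 418  20  25 245] [342.39591837 428.09387755]
orange [ 0.57088361 -0.03851568  0.10679209] [np.float64(0.0015396978906787769), np.float64(0.001539697890678741)]
0.1 [ 0.56753572 -0.04115755  0.1       ] [ 0.57839375 -0.0293852   0.1       ] [ 0.56737571 -0.05202937  0.1       ]
0.112 [ 0.56649784 -0.04223602  0.112     ] [ 0.57705246 -0.03079263  0.112     ] [ 0.5663423  -0.05280404  0.112     ]
[ 0.39407351 -0.06974627  0.115     ]
[ 0.67078251 -0.081181    0.115     ]
```

Run:
```python
from h import *
R=down(-.033,.3)
goal([.53,-.037,.24],R);goal([.53,-.037,.088],R);print(R.apply(np.eye(3)).round(3))
```

```text
from [ 0.5268 -0.1533  0.3672] t [ 1.162e-01 -1.000e-04  1.274e-01] r [-0.0008  0.2988  0.0043]
from [ 0.5268 -0.1533  0.3672] t [ 1.161e-01 -1.000e-04  2.794e-01] r [-0.0008  0.2988  0.0043]
[[ 0.032  0.955  0.296]
 [ 0.999 -0.033  0.   ]
 [ 0.01   0.295 -0.955]]
```

Request:
carry_out([
  {"tx": 0.0, "ty": 0, "tz": 0, "rx": 0, "ry": 0.15, "rz": 0.004, "jaw": 0},
  {"tx": 0.03, "ty": 0, "tz": 0.04, "rx": 0, "ry": 0.3, "rz": 0.004, "jaw": 0},
  {"tx": 0.07, "ty": 0, "tz": 0.09, "rx": 0, "ry": 0.3, "rz": 0.004, "jaw": 0},
  {"tx": 0.116, "ty": 0, "tz": 0.127, "rx": 0, "ry": 0.3, "rz": 0.004, "jaw": 0},
  {"tx": 0.116, "ty": 0, "tz": 0.127, "rx": 0, "ry": 0.3, "rz": 0.004, "jaw": 0},
  {"tx": 0.116, "ty": 0, "tz": 0.127, "rx": 0, "ry": 0.3, "rz": 0.004, "jaw": 0},
  {"tx": 0.116, "ty": 0, "tz": 0.127, "rx": 0, "ry": 0.3, "rz": 0.004, "jaw": 0},
], grip_force=40)

```text
time: 8.72
position: [0.5309, -0.0394, 0.2413]
tool_rot: [-2.098, -2.028, -0.318]
ft_force: [0.6, -0.3, 0.3]
grip_width: 0.002
```

Run:
```python
from h import *
import cv2
goal([.53,-.037,.088],down(-.033,.3));print(ctrl.get_state()['grip_width'])
a=get_image('side')[20:320,130:380,::-1];b=get_image('scene')[20:320,130:380,::-1]
cv2.imwrite('pics/both7.png',cv2.resize(np.hstack([a,b]),None,fx=1.6,fy=1.6,interpolation=cv2.INTER_CUBIC))
cv2.imwrite('pics/wrist7.png',cv2.resize(get_image('wrist')[:,:,::-1],(800,600),interpolation=cv2.INTER_CUBIC))
```

```text
from [ 0.5309 -0.0394  0.2413] t [-0.0429 -0.0012  0.1472] r [ 0.0019  0.0009 -0.0011]
0.00205050460521016
```

View pics/both7.png

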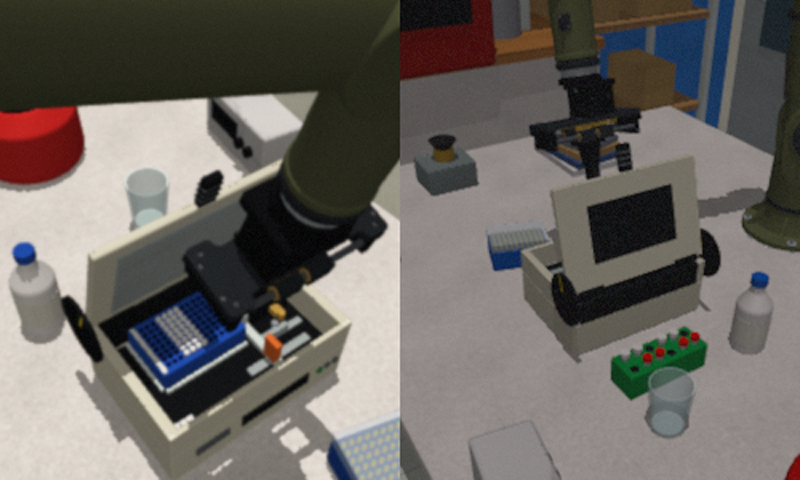

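View pics/wrist7.png

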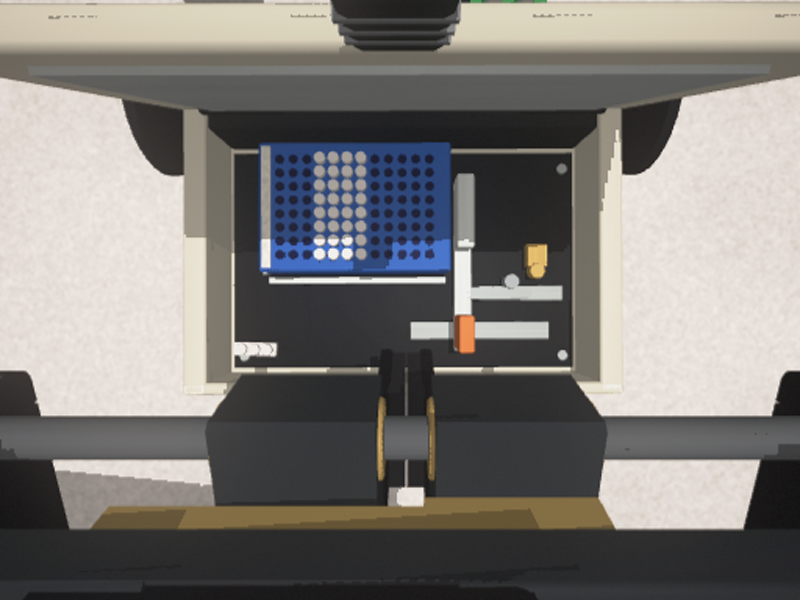

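The orange tab is clear at wrist (465,333). I'll re-measure it in this view before going down.

Run:
```python
from h import *
import cv2
c=camera_info('wrist')
im=cv2.cvtColor(cv2.imread('pics/wrist7.png'),cv2.COLOR_BGR2HSV);m=cv2.inRange(im,(3,130,90),(16,255,255))
k,_,st,ce=cv2.connectedComponentsWithStats(m)
for i in range(1,k):
    if st[i,4]>100:print(st[i],ce[i])
for uv in [(456,316),(474,316),(474,345),(456,345),(456,352)]:
    print(uv,[onz('x',np.array(uv)*.64,z,c).round(4) for z in(.112,.075)])
for uv in [(233,368),(573,368)]:print(onz('x',np.array(uv)*.64,.07,c))
for uv in [(233,373),(573,370)]:print(onz('x',np.array(uv)*.64,.115,c))
```

```text
[455 316  20  38 710] [464.50985915 333.91408451]
(456, 316) [array([ 0.5656, -0.0229,  0.112 ]), array([ 0.5695, -0.0245,  0.075 ])]
(474, 316) [array([ 0.5771, -0.0233,  0.112 ]), array([ 0.5824, -0.0249,  0.075 ])]
(474, 345) [array([ 0.5764, -0.0419,  0.112 ]), array([ 0.5816, -0.0458,  0.075 ])]
(456, 345) [array([ 0.5649, -0.0415,  0.112 ]), array([ 0.5687, -0.0453,  0.075 ])]
(456, 352) [array([ 0.5647, -0.046 ,  0.112 ]), array([ 0.5685, -0.0503,  0.075 ])]
[ 0.40607073 -0.05668388  0.07      ]
[ 0.65397523 -0.06568901  0.07      ]
[ 0.42226371 -0.05383142  0.115     ]
[ 0.63841786 -0.05977722  0.115     ]
```

Request:
carry_out([
  {"tx": -0.01, "ty": -0.002, "tz": 0.037, "rx": 0, "ry": 0, "rz": 0, "jaw": 0},
  {"tx": -0.02, "ty": -0.003, "tz": 0.074, "rx": 0, "ry": 0, "rz": 0, "jaw": 0},
  {"tx": -0.03, "ty": -0.003, "tz": 0.11, "rx": 0, "ry": 0, "rz": 0, "jaw": 0},
  {"tx": -0.037, "ty": -0.003, "tz": 0.135, "rx": 0, "ry": 0, "rz": 0, "jaw": 0},
  {"tx": -0.04, "ty": -0.003, "tz": 0.147, "rx": 0, "ry": 0, "rz": 0, "jaw": 0},
  {"tx": -0.04, "ty": -0.003, "tz": 0.147, "rx": 0, "ry": 0, "rz": 0, "jaw": 0},
  {"tx": -0.04, "ty": -0.003, "tz": 0.147, "rx": 0, "ry": 0, "rz": 0, "jaw": 0},
])

```text
time: 9.75
position: [0.5283, -0.0338, 0.0891]
tool_rot: [-2.098, -2.028, -0.318]
ft_force: [0.8, 0.3, 0.5]
grip_width: 0.009
```

Run:
```python
from h import *
import cv2
goal([.53,-.034,.089],down(-.033,.3));s=ctrl.get_state();print(s['ft_force'])
a=get_image('side')[140:320,150:370,::-1]
cv2.imwrite('pics/side8.png',cv2.resize(a,None,fx=3,fy=3,interpolation=cv2.INTER_CUBIC))
cv2.imwrite('pics/wrist8.png',cv2.resize(get_image('wrist')[:,:,::-1],(800,600),interpolation=cv2.INTER_CUBIC))
```

```text
from [ 0.5283 -0.0338  0.0891] t [-0.0002  0.0017  0.0001] r [ 0.0018  0.0006 -0.0008]
[0.81521191 0.32361235 0.49010362]
```

View pics/side8.png

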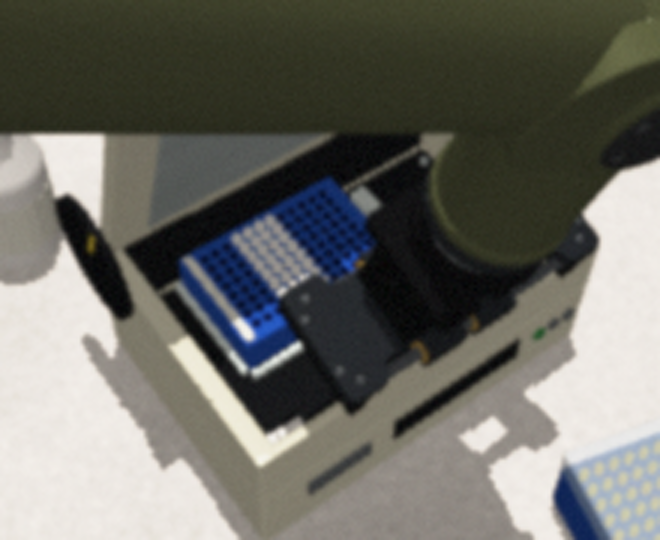

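View pics/wrist8.png

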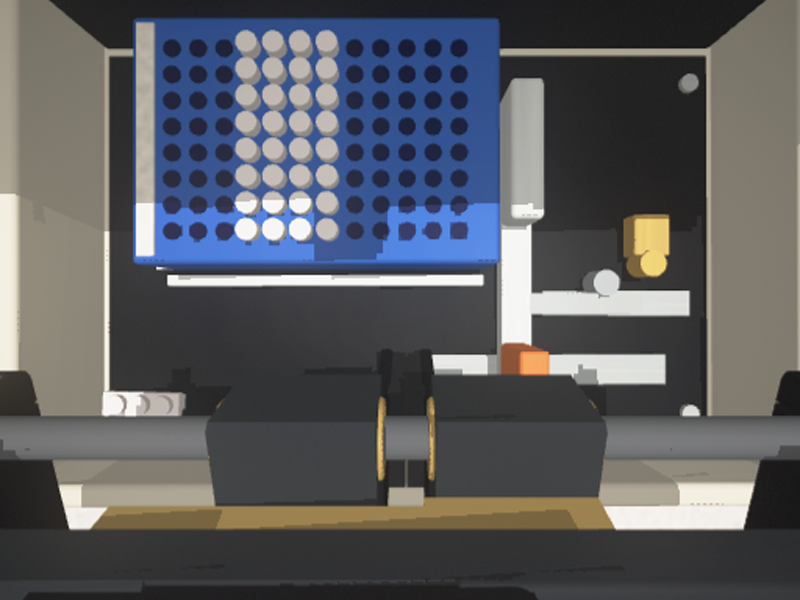

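The finger sits left of the orange tab (501–549, 345) with a gap of about 22 mm. Now I'll push along tool +y.

Request:
carry_out([
  {"tx": 0, "ty": 0.008, "tz": 0, "rx": 0, "ry": 0, "rz": 0, "jaw": 0},
  {"tx": 0, "ty": 0.016, "tz": 0, "rx": 0, "ry": 0, "rz": 0, "jaw": 0},
  {"tx": 0, "ty": 0.022, "tz": 0, "rx": 0, "ry": 0, "rz": 0, "jaw": 0},
  {"tx": 0, "ty": 0.026, "tz": 0, "rx": 0, "ry": 0, "rz": 0, "jaw": 0},
  {"tx": 0, "ty": 0.03, "tz": 0, "rx": 0, "ry": 0, "rz": 0, "jaw": 0},
  {"tx": 0, "ty": 0.03, "tz": 0, "rx": 0, "ry": 0, "rz": 0, "jaw": 0},
])

```text
time: 10.6
position: [0.5563, -0.0343, 0.0876]
tool_rot: [-2.095, -2.026, -0.314]
ft_force: [-3.6, -0.5, 2.9]
grip_width: 0.003
```

Request:
carry_out([
  {"tx": 0, "ty": 0.004, "tz": 0, "rx": 0, "ry": 0, "rz": 0, "jaw": 0},
  {"tx": 0, "ty": 0.008, "tz": 0, "rx": 0, "ry": 0, "rz": 0, "jaw": 0},
  {"tx": 0, "ty": 0.01, "tz": 0, "rx": 0, "ry": 0, "rz": 0, "jaw": 0},
  {"tx": 0, "ty": 0.01, "tz": 0, "rx": 0, "ry": 0, "rz": 0, "jaw": 0},
])

```text
time: 11.1
position: [0.5656, -0.0346, 0.0875]
tool_rot: [-2.095, -2.025, -0.313]
ft_force: [-5.5, -0.8, 2.7]
grip_width: 0.007
```

```bash
cat > look.py <<'E'
from h import *
import cv2,sys
s=ctrl.get_state();print(s['position'],s['ft_force'])
cv2.imwrite(f'pics/{sys.argv[1]}.png',cv2.resize(get_image('wrist')[:,:,::-1],(800,600),interpolation=cv2.INTER_CUBIC))
E
python3 look.py wrist9
```

```text
[ 0.56560318 -0.03460914  0.08754156] [-5.48430635 -0.81422314  2.71922727]
```

View pics/wrist9.png

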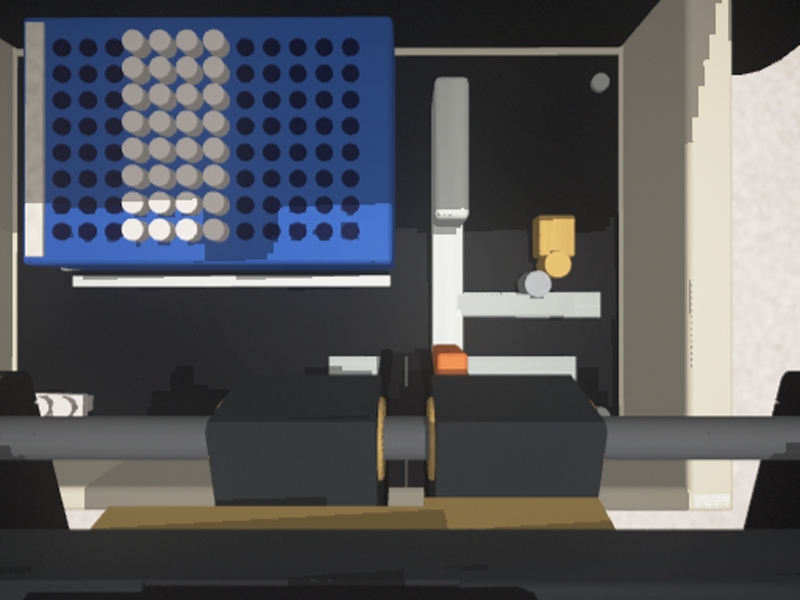

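The clamp has moved about 13 mm off the rack and the rack is still. I'll continue past the click, aiming for about 32 mm of travel (TCP x ≈ 0.585).

Request:
carry_out([
  {"tx": 0, "ty": 0.004, "tz": 0, "rx": 0, "ry": 0, "rz": 0, "jaw": 0},
  {"tx": 0, "ty": 0.008, "tz": 0, "rx": 0, "ry": 0, "rz": 0, "jaw": 0},
  {"tx": 0, "ty": 0.012, "tz": 0, "rx": 0, "ry": 0, "rz": 0, "jaw": 0},
  {"tx": 0, "ty": 0.016, "tz": 0, "rx": 0, "ry": 0, "rz": 0, "jaw": 0},
  {"tx": 0, "ty": 0.02, "tz": 0, "rx": 0, "ry": 0, "rz": 0, "jaw": 0},
  {"tx": 0, "ty": 0.02, "tz": 0, "rx": 0, "ry": 0, "rz": 0, "jaw": 0},
  {"tx": 0, "ty": 0.02, "tz": 0, "rx": 0, "ry": 0, "rz": 0, "jaw": 0},
  {"tx": 0, "ty": 0.02, "tz": 0, "rx": 0, "ry": 0, "rz": 0, "jaw": 0},
])

```text
time: 12.15
position: [0.5842, -0.0352, 0.0875]
tool_rot: [-2.093, -2.024, -0.31]
ft_force: [-9.1, -0.0, 5.7]
grip_width: 0.004
```

```bash
python3 look.py wrist10
```

```text
[ 0.58421282 -0.03516841  0.08749852] [-9.06945102 -0.01304058  5.67875046]
```

View pics/wrist10.png

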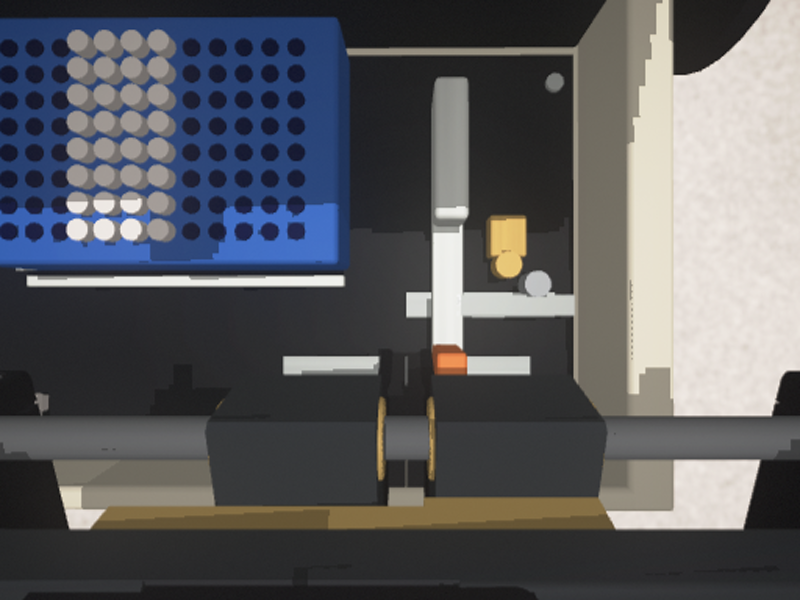

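Travel is about 30 mm, judged from the tool motion and the bar's pixel shift. I'll add 3 mm for margin, well short of the stop, and let it settle.

Request:
carry_out([
  {"tx": 0, "ty": 0.002, "tz": 0, "rx": 0, "ry": 0, "rz": 0, "jaw": 0},
  {"tx": 0, "ty": 0.003, "tz": 0, "rx": 0, "ry": 0, "rz": 0, "jaw": 0},
  {"tx": 0, "ty": 0.003, "tz": 0, "rx": 0, "ry": 0, "rz": 0, "jaw": 0},
  {"tx": 0, "ty": 0.003, "tz": 0, "rx": 0, "ry": 0, "rz": 0, "jaw": 0},
  {"tx": 0, "ty": 0.003, "tz": 0, "rx": 0, "ry": 0, "rz": 0, "jaw": 0},
  {"tx": 0, "ty": 0.003, "tz": 0, "rx": 0, "ry": 0, "rz": 0, "jaw": 0},
])

```text
time: 12.95
position: [0.587, -0.0352, 0.0875]
tool_rot: [-2.093, -2.024, -0.309]
ft_force: [-10.6, -0.9, 6.2]
grip_width: 0.005
```

```bash
python3 look.py wrist11
python3 - <<'E'
from h import *
import cv2
a=get_image('side')[20:320,130:380,::-1];b=get_image('scene')[20:320,130:380,::-1]
cv2.imwrite('pics/both11.png',cv2.resize(np.hstack([a,b]),None,fx=1.6,fy=1.6,interpolation=cv2.INTER_CUBIC))
s=ctrl.get_state();print(s['position'],s['ft_force'])
E
```

```text
[ 0.58699585 -0.03523193  0.08750326] [-10.60095575  -0.88111066   6.22561624]
[ 0.58695608 -0.03524429  0.08749907] [-9.88395635 -0.5640738   6.08044306]
```

View pics/wrist11.png

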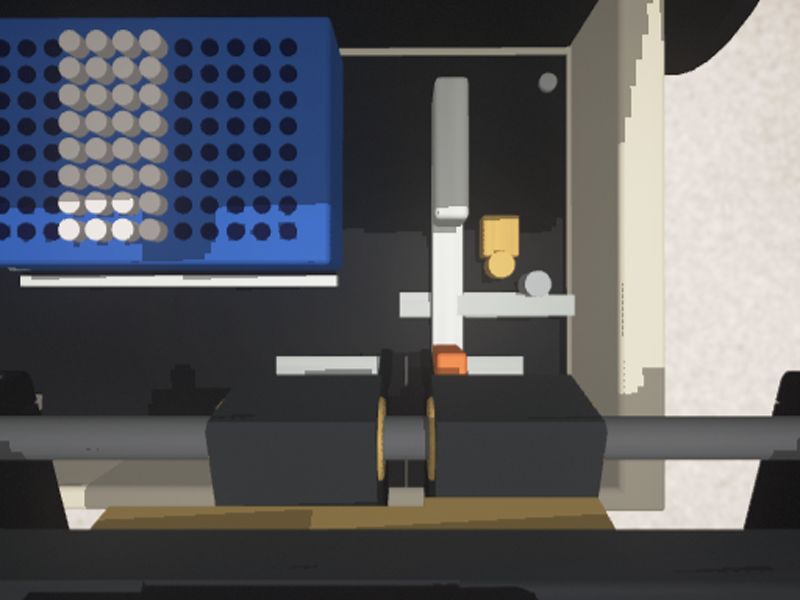

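View pics/both11.png

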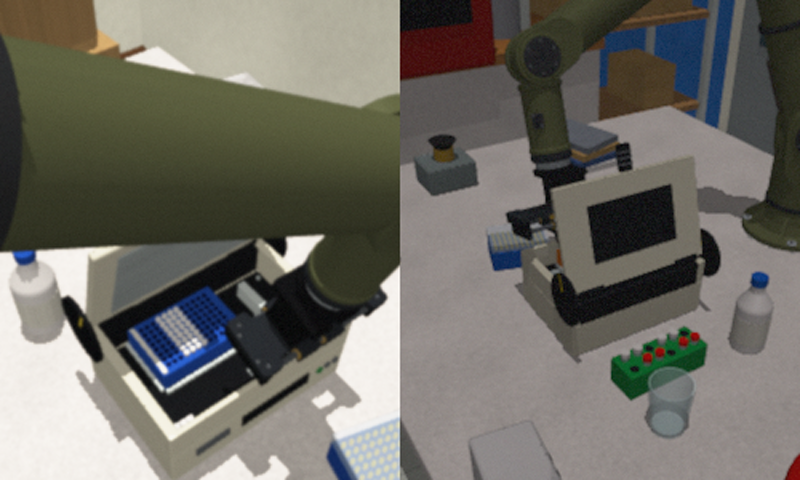

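The lid sits at the same pixels as before the push, the rack has not moved, and a force of about 10 N matches roughly 33 mm of travel. Handing in.

```bash
python3 -c "
from bench import ctrl
print(ctrl.close_job())"
```

```text
the job is handed in; nothing more can be done
None
```

I raised the lid by its tab and let go of it at about 70°. I then pushed the orange clamp tab well past its click and handed the job in at about 13 s, still holding it pressed. The hand-in gives no verdict, so these are my own last checks:

- **Lid:** The arm's pose at release put it at about 69°, and triangulating the tab afterwards gave about 72°. Both are within 62–78°. It did not move in the scene view during the push.
- **Clamp:** Travel is about 33 mm, estimated from the tool's motion and the shift in the pictures; I had no direct reading. The fingers press back with about 10 N, which fits the spring at that travel, and the tool was still.
- **Rack and other things:** The rack is in its nest. The bystanders that I could see in the last pictures (bottle, beaker, tube rack, tip box) stand where they were. The jar and the strip were out of those last views, but nothing touched them.

**Disagreements:**
- One wrist view placed the orange tab about 8 mm further forward than the fit did. A closer view agreed with the fit, so I used that.
- About 6 N of upward force showed on the tool while pushing. I put it down to friction on the tab but did not confirm it.

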